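Roll feed rollers on a granite plate and reject the bent one

TASK

Check the three blue feed rollers for a bent core: roll each of them along the granite plate, away from you, from where it lies to the stop strip at the far edge, with gentle pushes and without picking it up. Once all three have been rolled over to the far side, put the one that rocks instead of running freely into the red reject bin, whose lid you push up past its balance point so that it stays open by itself. Leave the two good rollers lying on the plate by the strip and the bin's lid standing open, and do not disturb the other things on the bench.

Things in the scene. Friction and masses are not known exactly. Their poses are not given: they have to be found in the camera images.
- plate_top (a point): middle of the top face of the grey granite plate, 250 mm (its x, away from the robot) by 400 mm (its y), z up. Level and fixed, top 55 mm above the bench. Along its far edge a fixed aluminium stop strip, 5 mm high, 12 mm wide, 370 mm long, near face at x = +106 mm: a roller against it has its middle at about x = +94 mm.
- roller_a_centre (a point): middle of one of three like feed rollers: blue silicone cylinder 30 mm in diameter, 86 mm long, two short pale mould marks at its middle, steel journals 8 mm thick and 12 mm long at both ends; 110 mm over all, about 0.16 kg. Starts on the plate's near half, axis about along the plate's y. The point's y is the roller's axis; x and z turn as it rolls. (The rules' roller_a_end: the end of its core.)
- roller_b_centre (a point): middle of another feed roller, as roller_a. Two of the three (a, b, c) are straight: their middle stays 15 mm above the stone, and pushed off at a mean 0.13 m/s (0.09 is too slow, 0.2 makes them bounce back) they roll on by themselves for 100 mm, to the stop strip. Which two must be found by rolling; their places change.
- roller_c_centre (a point): middle of another feed roller, as roller_a. One of the three (a, b or c) has a bent core, bowed by 3 mm: it lies on its side, rocks and lurches each half turn (its middle rises by up to 3 mm), and when no longer pushed it rocks to and fro and settles at once, within about 50 mm of where the pusher stopped.
- bin_mouth (a point): middle of the mouth of the red steel reject bin, at rim height, 90 mm above the bench. Fixed open box 180 mm (its x, away from the robot) by 200 mm (its y) by 90 mm, walls 3 mm, z up; it stands to the left or right of the plate. Its lid's hinge axis lies along the far rim, parallel to y, at x = +90 mm, z = +0.5 mm from this point.
- bin_lid (a joint): angle of the bin's lid (rad): 0 shut, grows as its front edge swings up and away from the robot, 1.57 upright, 1.85 leaning back on its stops. The lid (0.35 kg, 4 mm sheet, about 1.6 N to lift at its front) falls shut if let go below about 1.57; above that it falls back onto its stops and stays open. No catch.
- lid_tab (a point): middle of the steel lift tab at the front edge of the bin's lid: 40 mm wide (y), 4 mm thick, standing out 28 mm beyond the lid's front edge; its tip is 15 mm in front of this point and 214 mm from the hinge axis. Free underneath: it can be pushed up from below, or pinched across its 40 mm width. Moves with the lid.
- multimeter: beige bench multimeter, 180 by 196 by 98 mm, on the other side of the plate from the bin; origin at the middle of its underside. To be left alone.
- fan: 80 mm square computer fan, black frame 25 mm high, blue blades, lying beyond the plate; origin at the middle of its underside. To be left alone.
- spirit: white bottle with a red cap, 52 mm in diameter, 130 mm high, beyond the plate; origin at the middle of its underside. To be left alone.
There are look-alikes about, which are no part of the job. What is shaped like the part that bears roller_b_centre but brown or green is not meant.

How it is judged (in metres and radians):
On the way, in this order (a step that is already met when the one before it is completed fails the run):
1. a first roller rolls, turning, over the middle of the plate (((x of roller_a_centre in the frame of plate_top between -0.05 and 0.03 m and y of roller_a_centre in the frame of plate_top between -0.2 and 0.2 m and z of roller_a_centre in the frame of plate_top between 0.009 and 0.023 m and angular speed of roller_a above 0.8 rad/s) or (x of roller_b_centre in the frame of plate_top between -0.05 and 0.03 m and y of roller_b_centre in the frame of plate_top between -0.2 and 0.2 m and z of roller_b_centre in the frame of plate_top between 0.009 and 0.023 m and angular speed of roller_b above 0.8 rad/s) or (x of roller_c_centre in the frame of plate_top between -0.05 and 0.03 m and y of roller_c_centre in the frame of plate_top between -0.2 and 0.2 m and z of roller_c_centre in the frame of plate_top between 0.009 and 0.023 m and angular speed of roller_c above 0.8 rad/s))), for 0.05 s.
2. all three rollers lie on the plate in its far part, near the stop strip (x of roller_a_centre in the frame of plate_top between 0.03 and 0.115 m and y of roller_a_centre in the frame of plate_top between -0.2 and 0.2 m and z of roller_a_centre in the frame of plate_top between 0.009 and 0.023 m and x of roller_b_centre in the frame of plate_top between 0.03 and 0.115 m and y of roller_b_centre in the frame of plate_top between -0.2 and 0.2 m and z of roller_b_centre in the frame of plate_top between 0.009 and 0.023 m and x of roller_c_centre in the frame of plate_top between 0.03 and 0.115 m and y of roller_c_centre in the frame of plate_top between -0.2 and 0.2 m and z of roller_c_centre in the frame of plate_top between 0.009 and 0.023 m), for 0.2 s.
3. the bent roller (the end of its core off its axis) lies in the reject bin (((not (x of roller_a_end in the frame of roller_a_centre above -0.001 m) and x of roller_a_centre in the frame of bin_mouth between -0.09 and 0.09 m and y of roller_a_centre in the frame of bin_mouth between -0.1 and 0.1 m and z of roller_a_centre in the frame of bin_mouth below -0.03 m) or (not (x of roller_b_end in the frame of roller_b_centre above -0.001 m) and x of roller_b_centre in the frame of bin_mouth between -0.09 and 0.09 m and y of roller_b_centre in the frame of bin_mouth between -0.1 and 0.1 m and z of roller_b_centre in the frame of bin_mouth below -0.03 m) or (not (x of roller_c_end in the frame of roller_c_centre above -0.001 m) and x of roller_c_centre in the frame of bin_mouth between -0.09 and 0.09 m and y of roller_c_centre in the frame of bin_mouth between -0.1 and 0.1 m and z of roller_c_centre in the frame of bin_mouth below -0.03 m))), for 0.2 s.
At the end, for the whole second after the job is handed in: The bent roller is in the bin, its middle 30 mm or more below the rim; the lid stands open by itself beyond 1.65 rad; both straight rollers lie on the plate, their middles 30 mm or more beyond its middle towards the strip; all at rest (((not (x of roller_a_end in the frame of roller_a_centre above -0.001 m) and x of roller_a_centre in the frame of bin_mouth between -0.09 and 0.09 m and y of roller_a_centre in the frame of bin_mouth between -0.1 and 0.1 m and z of roller_a_centre in the frame of bin_mouth below -0.03 m) or (x of roller_a_end in the frame of roller_a_centre above -0.001 m and x of roller_a_centre in the frame of plate_top between 0.03 and 0.115 m and y of roller_a_centre in the frame of plate_top between -0.2 and 0.2 m and z of roller_a_centre in the frame of plate_top between 0.009 and 0.023 m)) and ((not (x of roller_b_end in the frame of roller_b_centre above -0.001 m) and x of roller_b_centre in the frame of bin_mouth between -0.09 and 0.09 m and y of roller_b_centre in the frame of bin_mouth between -0.1 and 0.1 m and z of roller_b_centre in the frame of bin_mouth below -0.03 m) or (x of roller_b_end in the frame of roller_b_centre above -0.001 m and x of roller_b_centre in the frame of plate_top between 0.03 and 0.115 m and y of roller_b_centre in the frame of plate_top between -0.2 and 0.2 m and z of roller_b_centre in the frame of plate_top between 0.009 and 0.023 m)) and ((not (x of roller_c_end in the frame of roller_c_centre above -0.001 m) and x of roller_c_centre in the frame of bin_mouth between -0.09 and 0.09 m and y of roller_c_centre in the frame of bin_mouth between -0.1 and 0.1 m and z of roller_c_centre in the frame of bin_mouth below -0.03 m) or (x of roller_c_end in the frame of roller_c_centre above -0.001 m and x of roller_c_centre in the frame of plate_top between 0.03 and 0.115 m and y of roller_c_centre in the frame of plate_top between -0.2 and 0.2 m and z of roller_c_centre in the frame of plate_top between 0.009 and 0.023 m)) and value of joint bin_lid above 1.65 rad and linear speed of each of roller_a, roller_b, roller_c below 0.05 m/s and velocity of joint bin_lid below 0.1 rad/s); the robot touches nothing.
It fails at once if a straight roller is lifted off the plate (its middle more than 35 mm above the stone) ((x of roller_a_end in the frame of roller_a_centre above -0.001 m and z of roller_a_centre in the frame of plate_top above 0.035 m) or (x of roller_b_end in the frame of roller_b_centre above -0.001 m and z of roller_b_centre in the frame of plate_top above 0.035 m) or (x of roller_c_end in the frame of roller_c_centre above -0.001 m and z of roller_c_centre in the frame of plate_top above 0.035 m)).
It fails at once if a roller is picked up from the near half of the plate instead of being rolled across (its middle 35 to 60 mm above the stone there) ((x of roller_a_centre in the frame of plate_top between -0.16 and 0 m and y of roller_a_centre in the frame of plate_top between -0.2 and 0.2 m and z of roller_a_centre in the frame of plate_top between 0.035 and 0.06 m) or (x of roller_b_centre in the frame of plate_top between -0.16 and 0 m and y of roller_b_centre in the frame of plate_top between -0.2 and 0.2 m and z of roller_b_centre in the frame of plate_top between 0.035 and 0.06 m) or (x of roller_c_centre in the frame of plate_top between -0.16 and 0 m and y of roller_c_centre in the frame of plate_top between -0.2 and 0.2 m and z of roller_c_centre in the frame of plate_top between 0.035 and 0.06 m)).
It fails at once if a roller falls off the plate onto the bench ((z of roller_a_centre in the frame of plate_top below 0 m and not (x of roller_a_centre in the frame of bin_mouth between -0.1 and 0.1 m and y of roller_a_centre in the frame of bin_mouth between -0.11 and 0.11 m)) or (z of roller_b_centre in the frame of plate_top below 0 m and not (x of roller_b_centre in the frame of bin_mouth between -0.1 and 0.1 m and y of roller_b_centre in the frame of bin_mouth between -0.11 and 0.11 m)) or (z of roller_c_centre in the frame of plate_top below 0 m and not (x of roller_c_centre in the frame of bin_mouth between -0.1 and 0.1 m and y of roller_c_centre in the frame of bin_mouth between -0.11 and 0.11 m))).
It fails at once if a straight roller is pushed or squeezed with more than 20 N ((x of roller_a_end in the frame of roller_a_centre above -0.001 m and contact force between the fingers and roller_a above 20 N) or (x of roller_b_end in the frame of roller_b_centre above -0.001 m and contact force between the fingers and roller_b above 20 N) or (x of roller_c_end in the frame of roller_c_centre above -0.001 m and contact force between the fingers and roller_c above 20 N)).
It fails at once if the multimeter, fan or bottle is moved by more than 30 mm (distance of any of multimeter, fan, spirit from where it was at the start of the episode above 0.03 m).
It also fails if it takes over 72 s, if anything falls off the work surface, if the arm or the gripper's body presses on something with over 40 N, if the wrist force passes 120 N, or if a joint passes its speed limit or range.

ROBOT

A 6-joint arm with a two-finger parallel gripper is mounted at the origin on the work surface. World frame = base frame: x ahead of the robot, y to its left, z up, the work surface at z = 0. Lengths are in mm, angles in rad, forces in N, time in s.
With the tool pointing down it reaches from about 400 to 925 mm from the base axis. Payload 12.5 kg.
Tool frame: the origin (TCP) lies between the finger pads; the fingertips stand 25 mm ahead of it and the grasp point (between the pads) lies 6 mm ahead of it; z points along the fingers, y is the line along which they close (so a half turn about z gives the same grasp; the last joint's range is limited). The gripper opens to 95 mm and grips with 3 to 60 N. Pads are 20 mm wide; open, the fingers measure 119 mm over their backs; the gripper's body (75 mm by 180 mm) begins 59 mm behind the grasp point.
Start: joints at [1.208, 0.491, 1.559, -0, 1.092, -0.106], TCP at [158.723, 604.525, 239.661] pointing down, gripper open.
Joint ranges: [-3.1, 3.1], [-0.84, 2.19], [0.05, 2.79], [-1.13, 4.28], [0.06, 2.93], [-2.69, 2.69]. Speed limits (rad/s): [2.22, 2.22, 2.79, 3.14, 3.14, 3.14].

INTERFACE

Orientations are given as [roll, pitch, yaw] about the fixed x, y, z axes, in that order (R = Rz(yaw) Ry(pitch) Rx(roll)).
In Python, from cell import state, read_camera, job_done, cut_out gives the robot as it stands. The module is installed in compiled form; this text tells all that it offers.
- The arm moves only by the tool jog_arm, never from a script. Its argument "motion" is a list of rows, each a list of 2 entries, a list of its own where there are three numbers: the shift along the tool's x, y, z in mm, then the turn about the tool's z in rad. A call has 1 to 5 rows; each row is the pose to reach, as a shift and turn from the pose commanded when the call began, along the tool's axes at that moment; what a row does not reach only later rows make up. A row lasts 1/10 s, in which the tool goes at most 50 mm and 8.59 degrees, less where a joint would pass 70% of its speed; a pose out of reach is approached as far as the arm can. A call with a gripper value outside its range is refused whole. "grip" is the closure, from 0 (fully open) to 1 (shut), set as the call begins (left out, the last holds). The fingers move at their own pace and stop on an object; the grip force is fixed at half the most. Time passes only in rows, so rows that repeat a pose let the fingers close. It gives the time, the measured TCP pose, the force, the opening and the grip force at its end, in the units of the state.
- state(): the state, without advancing time (a new reading comes with each control period).
- read_camera(name): name is "side" or "top"; returns a dict with "img" (400x640x3 uint8, blue, green, red), "vertical_fov" (degrees; the focal length in pixels is half the picture's height over the tangent of half this angle, whatever the lens; pixels are square), "cx", "cy" (the principal point, pixels), "k1" (the pictures are not rectified: a ray, as slopes to the right and down, at radius r is drawn at 1 + k1 r^2 times it, then the intrinsics apply), "extrinsics" (4x4, takes a point from camera to world coordinates). Camera axes: x right, y up, looking along -z (the intrinsics and any distortion apply to the point x, -y, -z); pixel columns grow to the right and rows downward; lengths in mm; the calibration is good to about 2 mm. A picture is of the moment at which its call begins. There is no depth.
- job_done(): hands the job in; it is judged then, once.
Trained networks look in a picture, given as the dict that the camera call returned (one of the last four; its "shot" number tells which), for a name from the list of things; names that differ only in an ending like _2 or _b are one class to them, and where a whole thing is asked for, a point or a joint stands for the part that bears it (a point fixed in the world has none). Each returns a list of dicts, best first, with "p" (0 to 1); they miss things now and then, are a little off and sometimes report something else, mostly with a low value. They report only what shows in the picture. A call takes as long as a camera call. They do not tell look-alikes from the thing itself.
- cut_out(name, picture): "region" (400x640 bool, what is visible of it) and "box" ([left, top, right, bottom] in pixels, round what is visible of it).
The state is a dict: "t": time; "joints": joint angles; "qvel": joint speeds; "tau": joint torques, N m; "eef_pos": TCP position; "tcp_rot": TCP orientation; "ft_force": force on the tool from outside, world axes, zero at the start; "moment": the same for the moment, N m; "opening": opening from 0.0 (shut) to 1.0 (fully open); "grip_force": force on a finger pad.
Only numpy, scipy, OpenCV 4.12 (cv2) and the standard library are available. Lean on these libraries where they do the work, as an engineer would, in place of code of your own. Each camera call takes 0.05 s, during which the arm holds its last target. There are 200 camera calls.

## Working session

There is one attempt and no reset: what is moved stays moved. The work goes in short steps, Python scripts to look and compute and a tool call to move; the robot and the scene stay as the last step left them, time stands still between calls to the robot, and variables do not carry over. Pictures are saved under pics/ and viewed, at most 10 in all, crops included, and the job is handed in when it is done.

Besides the shell and the picture viewer there is one more tool, called after "Emit:" as name(argument=value, ...) on one line, values as JSON. jog_arm: Moves the arm, as the interface text tells. Its arguments: {"type":"object","properties":{"motion":{"type":"array"},"grip":{"type":"number"}},"required":["motion"]}

```bash
mkdir -p pics; cat > h.py <<'E'
import numpy as np, cv2
from cell import state, read_camera, job_done, cut_out
def cam(p):
    f=200/np.tan(np.radians(p["vertical_fov"])/2)
    K=np.array([[f,0,p["cx"]],[0,f,p["cy"]],[0,0,1.]]); return K,np.array([p["k1"],0,0,0,0.])
def ray(p,uv):
    K,d=cam(p); s=cv2.undistortPoints(np.array(uv,float).reshape(-1,1,2),K,d).reshape(-1,2)
    E=np.array(p["extrinsics"]); D=np.c_[s[:,0],-s[:,1],-np.ones(len(s))]@E[:3,:3].T
    return E[:3,3],D
def at_z(p,uv,z):
    o,D=ray(p,uv); return o+D*((z-o[2])/D[:,2])[:,None]
def proj(p,X):
    K,d=cam(p); E=np.array(p["extrinsics"]); c=(np.atleast_2d(X)-E[:3,3])@E[:3,:3]
    c=c*[1,-1,-1]; return cv2.projectPoints(c,np.zeros(3),np.zeros(3),K,d)[0].reshape(-1,2)
E
python3 - <<'E'
from h import *
s=state(); print(s)
for n in("top","side"):
    p=read_camera(n); cv2.imwrite(f"pics/{n}0.png",p["img"]); print(n,p["vertical_fov"],p["cx"],p["cy"],p["k1"],np.round(p["extrinsics"],3).tolist())
    for o in("roller_b_centre","lid_tab","bin_lid","multimeter","fan","spirit"):
        for r in cut_out(o,p):
            m=r["region"]; print(o,round(r["p"],2),np.round(r["box"]),np.argwhere(m).mean(0)[::-1].round(1), np.median(p["img"][m],0))
E
```

```text
{'t': 0.0, 'joints': array([ 1.20840815e+00,  4.91567055e-01,  1.55944886e+00, -1.84501857e-05,
        1.09168077e+00, -1.05645905e-01]), 'qvel': array([ 0.00017351, -0.00171681,  0.00118127, -0.00014023,  0.00034667,
        0.00075959]), 'tau': array([ 1.15516879e-03, -6.12659240e+01, -2.58175313e+01,  6.92269346e-02,
        4.83333401e-02, -1.20251811e-04]), 'eef_pos': array([158.64118976, 604.31263742, 239.0572744 ]), 'tcp_rot': array([-3.14049305e+00, -1.00147764e-04,  2.88485884e+00]), 'ft_force': array([-0.51720114,  0.36682103, -0.06684092]), 'moment': array([-0.00051269,  0.0415889 , -0.03188968]), 'grip_force': 0.0, 'opening': 1.0005731675491671}
top 53.07472057894233 322.5238415913892 202.08756367466148 -0.04242225276826349 [[-0.027, 0.997, -0.074, 485.583], [-1.0, -0.026, 0.016, 16.088], [0.014, 0.074, 0.997, 1192.489], [0.0, 0.0, 0.0, 1.0]]
roller_b_centre 0.94 [306. 213. 339. 228.] [322.4 219.9] [139.  81.  50.]
roller_b_centre 0.93 [374. 276. 408. 294.] [390.4 285.1] [43.  67.5 99. ]
roller_b_centre 0.74 [266. 270. 299. 292.] [281.8 281.9] [ 66. 127.  56.]
roller_b_c
[... 721 characters left out ...]
0.0, 0.0, 0.0, 1.0]]
roller_b_centre 0.85 [291. 196. 309. 234.] [301.  214.5] [109.  61.  44.]
roller_b_centre 0.84 [210. 197. 229. 231.] [219.  213.3] [ 49. 100.  41.]
roller_b_centre 0.74 [210. 246. 263. 265.] [237.2 253.5] [36. 56. 84.]
roller_b_centre 0.72 [226. 298. 252. 347.] [238.  321.1] [36. 55. 84.]
roller_b_centre 0.59 [362. 136. 382. 163.] [372.1 148.9] [42. 58. 83.]
lid_tab 0.61 [297. 288. 437. 400.] [364.6 350.9] [ 34.  39. 136.]
lid_tab 0.47 [260. 152. 408. 306.] [332.5 228.7] [125. 129. 130.]
bin_lid 0.73 [295. 286. 440. 400.] [364.6 350.7] [ 35.  40. 136.]
fan 0.78 [368. 171. 408. 200.] [387.2 184.1] [46. 47. 42.]
spirit 0.61 [404. 186. 429. 235.] [414.9 210.2] [79. 84. 92.]
```

View pics/top0.png

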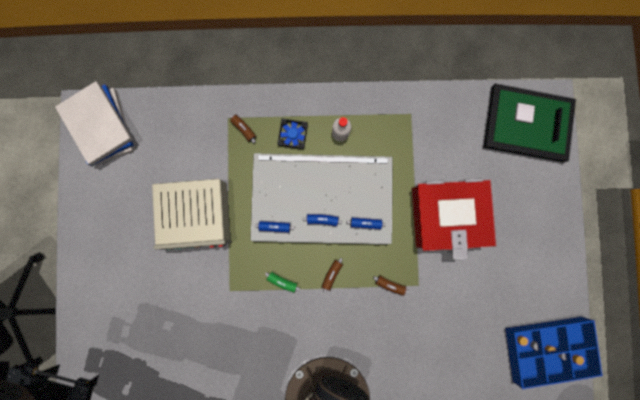

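View pics/side0.png

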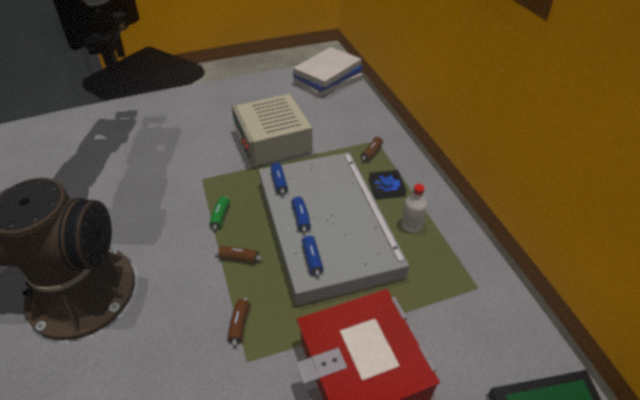

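The top view shows three blue rollers on the plate at (275,227), (322,219) and (366,223). The brown ones at (243,128), (332,275), (390,285) and the green one at (282,282) are the look-alikes and lie off the plate. The bin is on the right at (455,215) with its tab at (459,245). The multimeter is at left (190,214). The fan (292,133) and bottle (341,129) are beyond the strip.

```bash
cat >> h.py <<'E'
def rollers(p,z=70):
    """blue rollers on the plate: centre and yaw of axis (deg), world, at height z"""
    h=cv2.cvtColor(p["img"],cv2.COLOR_BGR2HSV); m=cv2.inRange(h,(105,110,40),(125,255,255))
    n,L,S,C=cv2.connectedComponentsWithStats(m); out=[]
    for i in range(1,n):
        if S[i,4]<60: continue
        v,u=np.nonzero(L==i); X=at_z(p,np.c_[u,v],z)[:,:2]
        c,sz,a=cv2.minAreaRect(X.astype(np.float32))
        e=np.linalg.eigh(np.cov(X.T))[1][:,1]; e=e*np.sign(e[1])
        out.append((np.round(c).tolist(),np.round(sz).tolist(),round(np.degrees(np.arctan2(-e[0],e[1])),1),S[i,4]))
    return out
E
python3 - <<'E'
from h import *
p=read_camera("top"); q=read_camera("side")
for r in rollers(p):print("top",r)
for r in rollers(q):print("side",r)
h=cv2.cvtColor(p["img"],cv2.COLOR_BGR2HSV)
# plate: grey bright, within mat box
roi=np.zeros((400,640),np.uint8); roi[145:255,240:405]=1
m=((h[...,1]<40)&(h[...,2]>90)&(roi>0)).astype(np.uint8)
m=cv2.morphologyEx(m,cv2.MORPH_CLOSE,np.ones((25,25)))
v,u=np.nonzero(m); r=cv2.minAreaRect(at_z(p,np.c_[u,v],55)[:,:2].astype(np.float32)); print("plate",r)
red=cv2.inRange(h,(0,150,60),(8,255,255)); red[:, :405]=0
v,u=np.nonzero(red); print("bin lid",cv2.minAreaRect(at_z(p,np.c_[u,v],92)[:,:2].astype(np.float32)))
t=((h[...,1]<60)&(h[...,2]>60)).astype(np.uint8)
print("tab px z92",at_z(p,[[452,231],[467,231],[453,258],[466,258]],92).round())
big=cv2.resize(np.hstack([p["img"][140:290,235:405]]),None,fx=3,fy=3); b2=cv2.resize(p["img"][165:265,405:505],None,fx=3,fy=3,interpolation=cv2.INTER_CUBIC)
big=np.hstack([big[:450],cv2.copyMakeBorder(b2,0,150,0,0,0)])[:,:800]; cv2.imwrite("pics/c1.png",big)
E
```

```text
top ([889.0, 605.0], [87.0, 13.0], np.float64(-62.2), np.int32(91))
top ([768.0, 78.0], [70.0, 71.0], np.float64(87.2), np.int32(389))
top ([735.0, 576.0], [12.0, 84.0], np.float64(28.0), np.int32(76))
top ([520.0, 1.0], [85.0, 26.0], np.float64(-5.5), np.int32(246))
top ([506.0, -122.0], [85.0, 26.0], np.float64(-5.9), np.int32(250))
top ([504.0, 136.0], [84.0, 25.0], np.float64(-4.4), np.int32(249))
top ([129.0, -641.0], [172.0, 260.0], np.float64(5.7), np.int32(5055))
side ([505.0, 151.0], [95.0, 26.0], np.float64(-6.0), np.int32(225))
side ([753.0, 35.0], [59.0, 65.0], np.float64(29.1), np.int32(305))
side ([522.0, 13.0], [91.0, 27.0], np.float64(-5.7), np.int32(279))
side ([508.0, -111.0], [90.0, 26.0], np.float64(-6.7), np.int32(359))
plate ((580.9435424804688, -0.191680908203125), (403.1418151855469, 253.7049102783203), 87.1662368774414)
bin lid ((521.1397094726562, -362.49334716796875), (183.90223693847656, 222.1255645751953), 1.7306885719299316)
tab px z92 [[ 478. -357.   92.]
 [ 476. -399.   92.]
 [ 403. -356.   92.]
 [ 402. -393.   92.]]
```

View pics/c1.png

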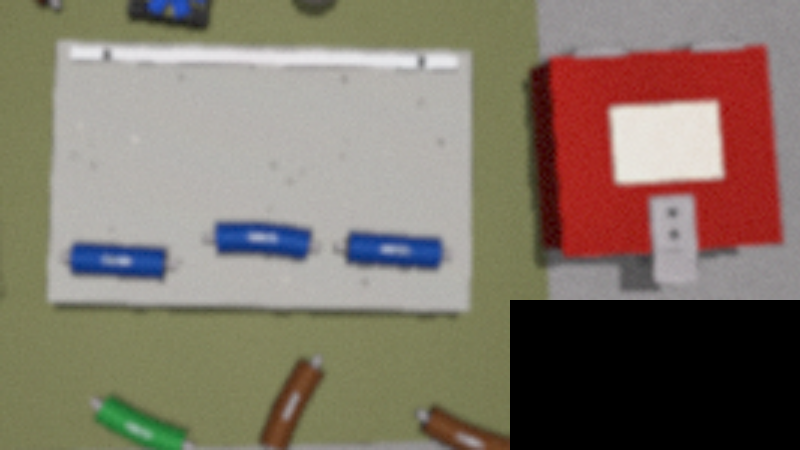

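The crop shows three blue rollers on the plate; the middle one may be slightly bowed, which rolling will tell. In world coordinates they are at about A (504,136), B (520,1) and C (506,-122). The plate centre is (581,0) with a yaw of about -2.8°. I'm moving in behind A.

Emit:
jog_arm(motion=[[[-34.4,-31.2,0],0],[[-68.9,-62.3,0],0],[[-103.3,-93.5,0],0],[[-137.8,-124.7,0],0],[[-172.2,-155.8,0],0]], grip=0.4)

```text
t: 1.3
eef_pos: [286.4, 408.5, 239.8]
tcp_rot: [3.141, 0.0, 2.885]
ft_force: [0.2, -0.6, 0.8]
opening: 0.638
grip_force: 0.0
```

Emit:
jog_arm(motion=[[[-34.4,-31.2,0],0],[[-68.9,-62.3,0],0],[[-103.3,-93.5,0],0],[[-137.8,-124.7,0],0],[[-172.2,-155.8,0],0]])

```text
t: 1.8
eef_pos: [413.5, 214.0, 239.9]
tcp_rot: [3.141, 0.001, 2.885]
ft_force: [0.3, 0.6, 0.2]
opening: 0.601
grip_force: 0.0
```

Emit:
jog_arm(motion=[[[-34.4,-31.2,20],0],[[-68.9,-62.3,50],-0.1],[[-68.9,-62.3,80],-0.208],[[-68.9,-62.3,100],-0.208],[[-68.9,-62.3,100],-0.208]])

```text
t: 2.3
eef_pos: [462.7, 137.3, 137.7]
tcp_rot: [-3.141, -0.004, 3.092]
ft_force: [-0.3, -0.8, 1.3]
opening: 0.602
grip_force: 0.0
```

Emit:
jog_arm(motion=[[[0,0,30],0],[[0,0,52.5],0],[[-5,0,52.5],0],[[-10,0,52.5],0],[[-15,0,52.5],0]])

```text
t: 2.8
eef_pos: [479.6, 137.5, 88.7]
tcp_rot: [3.141, 0.002, 3.093]
ft_force: [-1.3, -0.3, 1.6]
opening: 0.601
grip_force: 0.5
```

Emit:
jog_arm(motion=[[[-7,0,0],0],[[-17,0,0],0],[[-30,0,0],0],[[-43,0,0],0],[[-56,0,0],0]])

```text
t: 3.3
eef_pos: [535.8, 134.4, 87.6]
tcp_rot: [3.141, 0.001, 3.093]
ft_force: [0.5, -0.7, 0.4]
opening: 0.6
grip_force: 0.2
```

Emit:
jog_arm(motion=[[[-13,0,0],0],[[-13,0,0],0],[[-13,0,0],0],[[-13,0,0],0],[[-13,0,0],0]])

```text
t: 3.8
eef_pos: [547.0, 133.9, 87.3]
tcp_rot: [3.142, -0.0, 3.093]
ft_force: [-0.6, 0.5, -0.3]
opening: 0.602
grip_force: 0.0
```

```bash
cat >> h.py <<'E'
P0=np.array([581,0.]); A=np.radians(-2.83); R=np.array([[np.cos(A),-np.sin(A)],[np.sin(A),np.cos(A)]])
def pr(p):
    for c,sz,a,n in rollers(p):
        d=R.T@(np.array(c)-P0)
        if abs(d[0])<130 and abs(d[1])<200: print(c,sz,a,"plate",d.round(),n)
E
python3 - <<'E'
from h import *
s=state();print(s["t"],s["eef_pos"],s["ft_force"])
for n in("top","side","top"): print(n); pr(read_camera(n))
E
```

```text
3.8 [547.02747639 133.88520476  87.25082455] [-0.63197328  0.45040754 -0.34990134]
top
[520.0, 1.0] [86.0, 26.0] -5.8 plate [-61.  -2.] 252
[506.0, -122.0] [85.0, 26.0] -5.8 plate [ -69. -126.] 248
side
[613.0, 143.0] [94.0, 27.0] -10.3 plate [ 25. 144.] 176
[522.0, 12.0] [96.0, 28.0] -5.8 plate [-60.   9.] 299
[508.0, -112.0] [90.0, 27.0] -6.4 plate [ -67. -115.] 363
top
[520.0, 1.0] [86.0, 26.0] -5.8 plate [-61.  -2.] 252
[506.0, -122.0] [85.0, 26.0] -5.8 plate [ -69. -126.] 251
```

Emit:
jog_arm(motion=[[[5,0,-40],0],[[32,-38,-45],0],[[60,-80,-45],0],[[60,-125,-45],0],[[60,-134,-25],0]])

```text
t: 4.45
eef_pos: [481.2, -0.1, 113.9]
tcp_rot: [-3.141, 0.004, 3.091]
ft_force: [0.7, 0.5, -0.1]
opening: 0.595
grip_force: 0.0
```

```bash
python3 - <<'E'
from h import *
for n in("top","side"): print(n); pr(read_camera(n))
E
```

```text
top
[616.0, 131.0] [85.0, 25.0] -2.5 plate [ 28. 133.] 275
[505.0, -132.0] [65.0, 25.0] -7.8 plate [ -69. -136.] 172
side
[616.0, 143.0] [95.0, 26.0] -4.4 plate [ 28. 145.] 234
[519.0, -13.0] [44.0, 26.0] -13.3 plate [-61. -16.] 143
[507.0, -113.0] [92.0, 27.0] -7.0 plate [ -68. -117.] 367
```

Emit:
jog_arm(motion=[[[0,0,25],0],[[0,0,25],0],[[-5,0,25],0],[[-10,0,25],0],[[-15,0,25],0]])

```text
t: 5.05
eef_pos: [496.6, 2.5, 88.0]
tcp_rot: [3.142, 0.001, 3.093]
ft_force: [-3.0, 0.7, 3.4]
opening: 0.6
grip_force: 1.8
```

Emit:
jog_arm(motion=[[[-7,0,0],0],[[-17,0,0],0],[[-30,0,0],0],[[-43,0,0],0],[[-56,0,0],0]])

```text
t: 5.55
eef_pos: [552.8, -0.6, 87.3]
tcp_rot: [3.141, -0.0, 3.093]
ft_force: [-3.5, 0.8, 2.2]
opening: 0.601
grip_force: 1.9
```

Emit:
jog_arm(motion=[[[0,0,0],0],[[0,0,-30],0],[[30,-30,-45],0],[[60,-75,-45],0],[[60,-110,-45],0]])

```text
t: 6.05
eef_pos: [484.0, -107.9, 132.7]
tcp_rot: [3.141, -0.0, 3.094]
ft_force: [0.6, 0.1, -0.4]
opening: 0.598
grip_force: 0.0
```

```bash
python3 - <<'E'
from h import *
print(state()["eef_pos"])
for n in("top","side"): print(n); pr(read_camera(n))
E
```

```text
[ 483.97589228 -107.8757314   132.6578713 ]
top
[616.0, 131.0] [85.0, 25.0] -2.5 plate [ 28. 133.] 275
[580.0, -3.0] [85.0, 25.0] -2.9 plate [-1. -3.] 250
side
[616.0, 133.0] [74.0, 27.0] -15.0 plate [ 28. 135.] 143
[582.0, 8.0] [88.0, 29.0] -3.8 plate [1. 8.] 268
[506.0, -129.0] [57.0, 26.0] -15.3 plate [ -69. -133.] 210
```

Emit:
jog_arm(motion=[[[20,-14,0],0],[[20,-14,30],0],[[20,-14,45],0],[[15,-14,45],0],[[9,-14,45],0]])

```text
t: 6.65
eef_pos: [477.6, -120.8, 87.4]
tcp_rot: [3.141, -0.0, 3.093]
ft_force: [0.4, 0.6, 0.3]
opening: 0.599
grip_force: 0.0
```

Emit:
jog_arm(motion=[[[-5,0,0],0],[[-14,0,0],0],[[-27,0,0],0],[[-41,0,0],0],[[-55,0,0],0]])

```text
t: 7.15
eef_pos: [533.2, -123.7, 87.8]
tcp_rot: [-3.141, 0.001, 3.093]
ft_force: [0.6, -0.0, 0.2]
opening: 0.597
grip_force: 0.1
```

Emit:
jog_arm(motion=[[[-14,0,0],0],[[-14,0,0],0],[[-14,0,-30],0],[[6,0,-45],0],[[6,0,-45],0]])

```text
t: 7.65
eef_pos: [524.8, -123.2, 134.0]
tcp_rot: [-3.141, 0.002, 3.093]
ft_force: [0.7, -0.2, -0.4]
opening: 0.602
grip_force: 0.0
```

```bash
python3 - <<'E'
from h import *
s=state();print(s["t"],s["eef_pos"])
for n in("top","side"): print(n); pr(read_camera(n))
E
```

```text
7.65 [ 524.78873768 -123.22058579  133.97832858]
top
[613.0, -100.0] [28.0, 26.0] 34.1 plate [ 37. -98.] 83
[616.0, 131.0] [85.0, 25.0] -2.2 plate [ 28. 133.] 275
[579.0, -3.0] [84.0, 25.0] -3.0 plate [-2. -3.] 254
side
[616.0, -118.0] [91.0, 27.0] -5.2 plate [  41. -116.] 353
```

Emit:
jog_arm(motion=[[[0,45,0],0],[[-8,90,0],0],[[-8,123,10],0],[[-8,123,35],0],[[-8,123,45],0]])

```text
t: 8.25
eef_pos: [539.4, 0.1, 84.9]
tcp_rot: [3.141, -0.003, 3.095]
ft_force: [0.3, -0.3, -0.2]
opening: 0.602
grip_force: 0.0
```

```bash
python3 - <<'E'
from h import *
s=state();print(s["t"],s["eef_pos"])
for n in("top","side"): print(n); pr(read_camera(n))
E
```

```text
8.25 [5.39384561e+02 1.09477248e-01 8.48703805e+01]
top
[621.0, -129.0] [85.0, 26.0] -3.5 plate [  46. -127.] 272
[616.0, 131.0] [85.0, 25.0] -2.7 plate [ 28. 133.] 271
side
[623.0, -118.0] [91.0, 27.0] -4.4 plate [  48. -116.] 372
```

Emit:
jog_arm(motion=[[[-5,0,0],0],[[-10,0,0],0],[[-15,0,0],0],[[-24,0,0],0],[[-37,0,0],0]])

```text
t: 8.85
eef_pos: [577.0, -2.9, 87.6]
tcp_rot: [3.141, -0.001, 3.093]
ft_force: [-3.0, -0.3, 2.6]
opening: 0.598
grip_force: 1.6
```

Emit:
jog_arm(motion=[[[-13,0,0],0],[[-26,0,0],0],[[-38,0,0],0],[[-38,0,0],0],[[-30,0,-20],0]])

```text
t: 9.35
eef_pos: [606.5, -4.3, 105.3]
tcp_rot: [3.141, -0.003, 3.093]
ft_force: [0.5, -0.3, 0.1]
opening: 0.6
grip_force: 0.0
```

Emit:
jog_arm(motion=[[[10,10,-25],0],[[38,45,-25],0],[[50,90,-25],0],[[50,134,-20],0],[[50,136,10],0]])

```text
t: 9.85
eef_pos: [564.6, 138.2, 99.7]
tcp_rot: [3.14, 0.007, 3.096]
ft_force: [0.5, -1.3, -0.2]
opening: 0.6
grip_force: 0.0
```

```bash
python3 - <<'E'
from h import *
s=state();e=s["eef_pos"];print(s["t"],e,R.T@(e[:2]-P0))
p=read_camera("top");pr(p);q=read_camera("side"); pr(q)
c=cv2.resize(p["img"][145:255,240:405],None,fx=3.5,fy=3.5,interpolation=cv2.INTER_CUBIC)
cv2.imwrite("pics/c2.png",c)
E
```

```text
9.85 [564.5951141  138.23100412  99.67474452] [-23.20972185 137.25246662]
[643.0, -5.0] [85.0, 27.0] -2.4 plate [62. -2.] 250
[621.0, -129.0] [86.0, 25.0] -3.9 plate [  46. -127.] 270
[615.0, 127.0] [61.0, 26.0] -13.0 plate [ 28. 129.] 126
[645.0, 7.0] [91.0, 28.0] -2.8 plate [64. 10.] 278
[622.0, -116.0] [89.0, 27.0] -3.7 plate [  47. -114.] 364
```

View pics/c2.png

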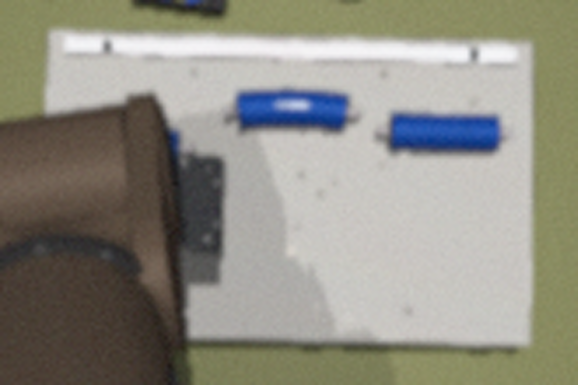

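The roller at the middle (crop 292,110) is visibly bowed, pushed hard (3 N against less than 1 N), and settled at once after both pushes. A and C rolled on by 45–50 mm, so B is the bent one. Next I'll roll A and C on to the strip.

Emit:
jog_arm(motion=[[[-5,-3,10],0],[[-12,-3,10],0],[[-19,-3,10],0],[[-25,-3,10],0],[[-34,-3,10],0]])

```text
t: 10.45
eef_pos: [597.8, 129.0, 87.7]
tcp_rot: [3.141, 0.0, 3.092]
ft_force: [-0.8, -0.3, 0.6]
opening: 0.599
grip_force: 0.2
```

Emit:
jog_arm(motion=[[[-12,0,0],0],[[-25,0,0],0],[[-25,0,0],0],[[-20,0,-20],0],[[10,-20,-45],0]])

```text
t: 10.95
eef_pos: [587.1, 110.7, 131.6]
tcp_rot: [3.141, -0.0, 3.094]
ft_force: [-0.2, -1.6, 0.3]
opening: 0.597
grip_force: 0.0
```

Emit:
jog_arm(motion=[[[15,-45,0],0],[[30,-90,0],0],[[33,-135,0],0],[[33,-180,0],0],[[33,-225,0],0]])

```text
t: 11.45
eef_pos: [541.7, -114.9, 132.5]
tcp_rot: [-3.142, 0.001, 3.093]
ft_force: [1.1, 0.3, 0.7]
opening: 0.601
grip_force: 0.0
```

Emit:
jog_arm(motion=[[[0,-14,10],0],[[0,-14,45],0],[[0,-14,45],0],[[0,-14,45],0]])

```text
t: 11.85
eef_pos: [541.4, -126.5, 87.1]
tcp_rot: [3.141, -0.002, 3.093]
ft_force: [0.5, 0.9, 0.2]
opening: 0.6
grip_force: 0.0
```

```bash
python3 - <<'E'
from h import *
s=state();e=s["eef_pos"];print(s["t"],e,R.T@(e[:2]-P0))
p=read_camera("top");pr(p);q=read_camera("side"); pr(q)
E
```

```text
11.85 [ 541.41232403 -126.51302705   87.06753741] [ -33.29310136 -128.31328654]
[682.0, 127.0] [85.0, 26.0] -3.1 plate [ 95. 132.] 249
[643.0, -5.0] [85.0, 27.0] -2.2 plate [62. -2.] 243
[623.0, -96.0] [20.0, 23.0] 59.6 plate [ 47. -94.] 62
[647.0, -2.0] [70.0, 22.0] -5.0 plate [66.  1.] 142
[622.0, -119.0] [94.0, 28.0] -4.5 plate [  47. -117.] 365
```

Emit:
jog_arm(motion=[[[-20,0,0],0],[[-38,0,0],0],[[-47,0,0],0],[[-53,0,0],0],[[-61,0,0],0]])

```text
t: 12.45
eef_pos: [602.4, -129.8, 87.5]
tcp_rot: [3.141, -0.001, 3.093]
ft_force: [-1.1, 0.1, 0.9]
opening: 0.602
grip_force: 0.3
```

Emit:
jog_arm(motion=[[[-12,0,0],0],[[-20,0,0],0],[[-20,0,0],0],[[-15,0,-20],0],[[5,30,-45],0]])

```text
t: 12.95
eef_pos: [599.0, -101.8, 131.5]
tcp_rot: [3.142, -0.001, 3.09]
ft_force: [-0.1, 1.1, 0.9]
opening: 0.596
grip_force: 0.0
```

Emit:
jog_arm(motion=[[[20,45,0],0],[[30,90,0],0],[[30,96,20],0],[[30,96,45],0],[[25,96,45],0]])

```text
t: 13.45
eef_pos: [576.9, -2.3, 85.0]
tcp_rot: [3.141, -0.005, 3.094]
ft_force: [0.5, -1.0, -0.3]
opening: 0.599
grip_force: 0.0
```

```bash
python3 - <<'E'
from h import *
s=state();e=s["eef_pos"];print(s["t"],e,R.T@(e[:2]-P0))
p=read_camera("top");pr(p);q=read_camera("side"); pr(q)
E
```

```text
13.45 [576.88155613  -2.25122274  85.00471968] [-4.00227208 -2.45181604]
[682.0, 127.0] [85.0, 26.0] -3.1 plate [ 95. 132.] 249
[667.0, -131.0] [86.0, 26.0] -3.4 plate [  92. -127.] 266
[682.0, 136.0] [94.0, 27.0] -13.9 plate [ 94. 141.] 124
[646.0, -3.0] [73.0, 26.0] -20.0 plate [65.  0.] 120
[668.0, -120.0] [91.0, 27.0] -4.2 plate [  93. -116.] 358
```

Emit:
jog_arm(motion=[[[-20,0,0],0],[[-34,0,0],0],[[-41,0,0],0],[[-49,0,0],0],[[-58,0,0],0]])

```text
t: 14.05
eef_pos: [636.7, -5.9, 87.7]
tcp_rot: [3.141, -0.0, 3.092]
ft_force: [-3.7, -0.2, 3.3]
opening: 0.602
grip_force: 1.9
```

Emit:
jog_arm(motion=[[[-6,0,0],0],[[-6,0,0],0],[[-3,0,-20],0],[[15,0,-60],0],[[40,-20,-100],0]], grip=0)

```text
t: 14.55
eef_pos: [596.1, -22.1, 186.5]
tcp_rot: [3.141, -0.001, 3.095]
ft_force: [0.7, -1.3, 0.8]
opening: 0.959
grip_force: 0.0
```

```bash
python3 - <<'E'
from h import *
s=state();e=s["eef_pos"];print(s["t"],e,R.T@(e[:2]-P0))
p=read_camera("top");pr(p);q=read_camera("side"); pr(q)
h=cv2.cvtColor(p["img"],cv2.COLOR_BGR2HSV)
# lid top face corners: bright red only
red=cv2.inRange(h,(0,150,130),(8,255,255)); red[:,:405]=0; red[:,505:]=0
n,L,S,C=cv2.connectedComponentsWithStats(red); i=1+S[1:,4].argmax()
v,u=np.nonzero(L==i); X=at_z(p,np.c_[u,v],92)[:,:2].astype(np.float32)
print("lid",cv2.minAreaRect(X), cv2.boxPoints(cv2.minAreaRect(X)).round())
c=p["img"][225:270,440:480]; g=cv2.cvtColor(c,cv2.COLOR_BGR2GRAY)
for r in (248,252,255,257,259,261,263): print(r,g[r-225].tolist()[6:34])
for name,im,b in(("t",p,(160,270,405,505)),("s",q,(280,400,280,450))):
    cc=cv2.resize(im["img"][b[0]:b[1],b[2]:b[3]],None,fx=4,fy=4,interpolation=cv2.INTER_CUBIC); cv2.imwrite(f"pics/b{name}.png",cc)
a=cv2.imread("pics/bt.png");b=cv2.imread("pics/bs.png"); b=cv2.resize(b,None,fx=400/680,fy=400/680)
b=cv2.copyMakeBorder(b,0,a.shape[0]-b.shape[0],0,0,0);cv2.imwrite("pics/bin.png",np.hstack([a,b]))
E
```

```text
14.55 [596.13288528 -22.14632244 186.49718983] [ 16.2078541  -21.37216133]
[682.0, 127.0] [85.0, 26.0] -3.0 plate [ 95. 132.] 250
[666.0, -160.0] [26.0, 26.0] 5.5 plate [  93. -156.] 87
[668.0, 7.0] [92.0, 27.0] -2.9 plate [87. 11.] 263
[668.0, -120.0] [90.0, 28.0] -4.2 plate [  93. -116.] 352
lid ((521.9298095703125, -371.14312744140625), (182.4575653076172, 204.96749877929688), 1.6134262084960938) [[ 428. -271.]
 [ 434. -476.]
 [ 616. -471.]
 [ 610. -266.]]
248 [84, 88, 79, 84, 89, 94, 124, 159, 179, 184, 181, 179, 174, 176, 175, 173, 182, 187, 189, 188, 178, 144, 113, 95, 92, 95, 94, 97]
252 [95, 89, 83, 77, 75, 78, 114, 159, 183, 192, 188, 187, 185, 187, 185, 187, 186, 182, 183, 185, 177, 156, 154, 155, 159, 162, 161, 162]
255 [93, 96, 96, 92, 97, 98, 124, 169, 191, 192, 188, 189, 188, 190, 189, 189, 185, 187, 189, 188, 181, 170, 161, 159, 163, 160, 162, 162]
257 [100, 98, 95, 95, 99, 97, 119, 161, 190, 191, 193, 197, 196, 192, 193, 190, 192, 192, 189, 186, 184, 175, 164, 164, 161, 166, 168, 165]
259 [99, 94, 98, 98, 95, 95, 102, 122, 144, 160, 171, 168, 172, 176, 178, 176, 181, 173, 169, 169, 170, 168, 165, 163, 163, 167, 166, 164]
261 [114, 117, 112, 116, 114, 114, 110, 114, 127, 148, 159, 164, 161, 161, 160, 165, 161, 166, 164, 168, 166, 164, 163, 165, 162, 165, 166, 164]
263 [163, 162, 164, 162, 159, 164, 162, 159, 161, 163, 163, 163, 166, 164, 162, 166, 162, 166, 162, 167, 164, 162, 163, 163, 161, 162, 162, 165]
```

View pics/bin.png

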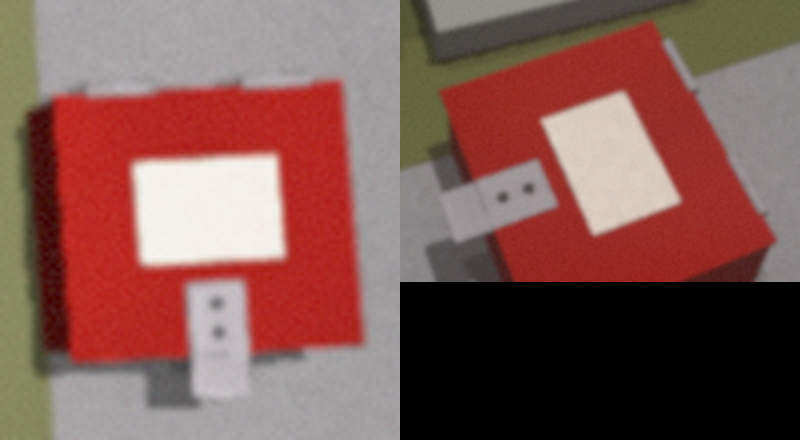

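The bin lid shows clear: its front edge middle is near (431,-373) and the tab tip at crop (220,395), world (402,-375). The hinge is at x≈616 and the yaw is +1.6°. I'm going to the tab.

Emit:
jog_arm(motion=[[[18.6,-40.1,0],0],[[37.1,-80.2,0],0],[[55.7,-120.2,0],0],[[74.2,-160.3,0],0],[[92.8,-200.4,0],0]])

```text
t: 15.15
eef_pos: [493.1, -220.2, 185.7]
tcp_rot: [3.141, 0.0, 3.093]
ft_force: [0.3, -0.3, -0.2]
opening: 0.999
grip_force: 0.0
```

Emit:
jog_arm(motion=[[[18.6,-40.1,0],0],[[37.1,-80.2,10],0],[[55.7,-120.2,25],-0.04],[[74.2,-160.3,40],-0.077],[[74.2,-160.3,40],-0.077]])

```text
t: 15.65
eef_pos: [409.6, -378.8, 143.8]
tcp_rot: [3.14, -0.001, -3.117]
ft_force: [0.7, -0.1, 1.3]
opening: 0.996
grip_force: 0.0
```

```bash
python3 - <<'E'
from h import *
s=state();e=s["eef_pos"];print(s["t"],e,s["tcp_rot"])
p=read_camera("side"); 
print(proj(p,[[402.5,-374.5,92],[417.5,-374,92],[411.5,-374.2,106],e,e-[0,0,25]]).round())
cv2.imwrite("pics/tab.png",cv2.resize(p["img"][250:400,230:430],None,fx=4,fy=4,interpolation=cv2.INTER_CUBIC))
E
```

```text
15.65 [ 409.62845508 -378.7760327   143.82923262] [ 3.14035121e+00 -1.40815967e-03 -3.11651727e+00]
[[300. 373.]
 [308. 370.]
 [305. 367.]
 [304. 360.]
 [304. 367.]]
```

View pics/tab.png

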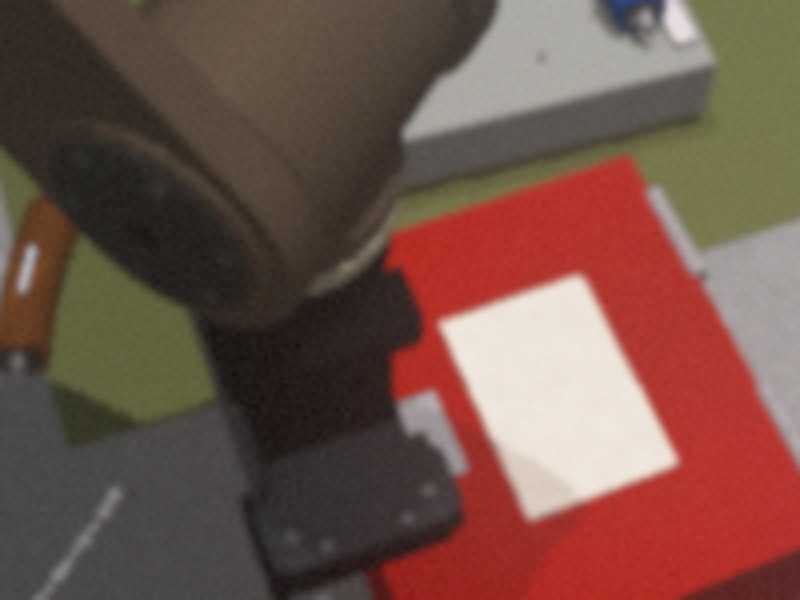

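The gripper is above the tab, which is partly hidden at crop (430,430). I'll let it settle, then fine-adjust.

Emit:
jog_arm(motion=[[[0,0,0],0],[[0,0,0],0]])

```text
t: 15.9
eef_pos: [412.7, -374.6, 146.3]
tcp_rot: [-3.141, 0.0, -3.112]
ft_force: [-0.7, 0.2, 0.3]
opening: 1.001
grip_force: 0.0
```

Emit:
jog_arm(motion=[[[1,0,20],0],[[1,0,40],0],[[1,0,40],0],[[1,0,40],0]])

```text
t: 16.3
eef_pos: [411.7, -374.8, 106.6]
tcp_rot: [3.142, 0.0, -3.112]
ft_force: [-0.3, 0.2, -0.1]
opening: 1.0
grip_force: 0.0
```

Emit:
jog_arm(motion=[[[0,0,0],0],[[0,0,0],0],[[0,0,0],0],[[0,0,0],0],[[0,0,0],0]], grip=1)

```text
t: 16.8
eef_pos: [411.0, -375.5, 106.3]
tcp_rot: [-3.141, 0.0, -3.113]
ft_force: [-1.1, 0.3, -0.0]
opening: 0.638
grip_force: 0.0
```

Emit:
jog_arm(motion=[[[0,0,-6],0],[[0,0,-12],0],[[-1.4,0,-23.5],0],[[-1.4,0,-23.5],0]])

```text
t: 17.2
eef_pos: [413.0, -375.9, 131.5]
tcp_rot: [-3.14, 0.002, -3.113]
ft_force: [0.1, 1.0, 0.3]
opening: 0.301
grip_force: 0.0
```

Emit:
jog_arm(motion=[[[0,0,0],0],[[0,0,0],0],[[0,0,0],0],[[0,0,0],0],[[0,0,0],0]], grip=0.25)

```text
t: 17.7
eef_pos: [412.4, -375.4, 129.4]
tcp_rot: [3.141, -0.0, -3.113]
ft_force: [-0.5, -0.1, 0.6]
opening: 0.663
grip_force: 0.0
```

Emit:
jog_arm(motion=[[[0,0,0],0],[[0,0,0],0]])

```text
t: 17.9
eef_pos: [412.4, -375.4, 129.6]
tcp_rot: [3.141, -0.0, -3.113]
ft_force: [-0.2, -0.3, -0.6]
opening: 0.747
grip_force: 0.0
```

Emit:
jog_arm(motion=[[[1.4,0,12],0],[[1.4,0,23.5],0],[[1.4,0,23.5],0]])

```text
t: 18.2
eef_pos: [410.4, -374.8, 104.1]
tcp_rot: [3.139, -0.002, -3.113]
ft_force: [0.2, 0.5, 0.6]
opening: 0.751
grip_force: 0.0
```

Emit:
jog_arm(motion=[[[0,0,0],0],[[0,0,0],0],[[0,0,0],0],[[0,0,0],0],[[0,0,0],0]], grip=1)

```text
t: 18.7
eef_pos: [411.1, -375.3, 106.3]
tcp_rot: [3.141, 0.0, -3.113]
ft_force: [0.1, 0.2, 1.4]
opening: 0.412
grip_force: 30.0
```

Emit:
jog_arm(motion=[[[0,0,0],0],[[0,0,0],0],[[0,0,0],0]])

```text
t: 19.0
eef_pos: [411.1, -375.4, 106.3]
tcp_rot: [3.142, 0.0, -3.113]
ft_force: [0.5, 3.1, 3.7]
opening: 0.418
grip_force: 30.0
```

Pinched at about 40 mm, as expected. I'll swing the lid along the arc.

Emit:
jog_arm(motion=[[[-1.3,0,-23.5],0],[[-5.4,0,-46.7],0],[[-12.1,0,-69.3],0],[[-21.3,0,-91],0],[[-33,0,-111.5],0]])

```text
t: 19.5
eef_pos: [444.2, -374.3, 218.1]
tcp_rot: [3.141, -0.0, -3.114]
ft_force: [5.8, 0.0, -7.6]
opening: 0.412
grip_force: 30.0
```

Emit:
jog_arm(motion=[[[-13.9,0,-19],0],[[-29.9,0,-36.3],0],[[-47.8,0,-51.6],0],[[-67.3,0,-64.8],0],[[-88.3,0,-75.6],0]])

```text
t: 20.0
eef_pos: [532.6, -371.8, 293.0]
tcp_rot: [3.141, -0.001, -3.113]
ft_force: [1.5, -2.6, -10.0]
opening: 0.415
grip_force: 30.0
```

Emit:
jog_arm(motion=[[[-22.1,0,-8.4],0],[[-44.8,0,-14.2],0],[[-68.2,0,-17.3],0],[[-91.7,0,-17.7],0],[[-115.2,0,-15.5],0]])

```text
t: 20.5
eef_pos: [648.1, -368.4, 308.7]
tcp_rot: [3.141, -0.001, -3.113]
ft_force: [-1.5, 1.0, -1.5]
opening: 0.413
grip_force: 30.0
```

Emit:
jog_arm(motion=[[[0,0,0],0]])

```text
t: 20.6
eef_pos: [649.7, -368.4, 308.3]
tcp_rot: [-3.141, 0.001, -3.112]
ft_force: [0.5, 1.1, 4.9]
opening: 0.416
grip_force: 30.0
```

```bash
python3 - <<'E'
from h import *
p=read_camera("side"); q=read_camera("top")
cv2.imwrite("pics/lid.png",np.vstack([p["img"][180:400,200:],q["img"][100:300,200:]]))
E
```

```text
(no output)
```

View pics/lid.png

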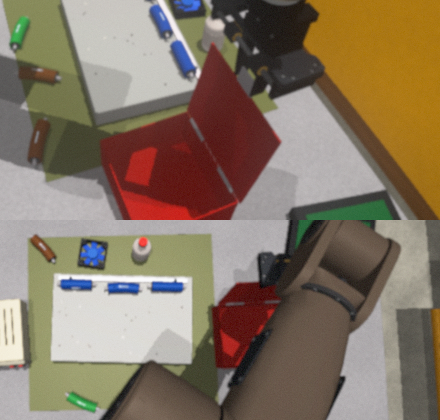

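The lid stands open (about 1.72 rad), and all three rollers lie by the strip. I'll release it, back off upward, and turn over the plate.

Emit:
jog_arm(motion=[[[0,0,0],0],[[0,0,0],0],[[0,0,0],0],[[0,0,0],0],[[0,0,0],0]], grip=0)

```text
t: 21.2
eef_pos: [647.2, -368.9, 308.7]
tcp_rot: [3.142, -0.0, -3.114]
ft_force: [-0.0, -0.1, -0.1]
opening: 0.778
grip_force: 0.0
```

Emit:
jog_arm(motion=[[[0,0,0],0],[[0,0,-15],0],[[0,0,-40],0],[[0,0,-60],0],[[0,40,-60],0]])

```text
t: 21.7
eef_pos: [646.2, -332.1, 370.7]
tcp_rot: [-3.139, 0.003, -3.117]
ft_force: [0.4, 0.4, 0.5]
opening: 0.998
grip_force: 0.0
```

Emit:
jog_arm(motion=[[[0,45,0],0],[[0,90,0],0],[[0,135,0],0],[[0,180,0],0.12],[[0,225,0],0.25]])

```text
t: 22.2
eef_pos: [639.6, -102.1, 369.0]
tcp_rot: [3.142, 0.0, 2.915]
ft_force: [0.1, 0.3, -0.7]
opening: 0.998
grip_force: 0.0
```

Emit:
jog_arm(motion=[[[0,30,10],0.14],[[0,60,30],0.28],[[0,90,60],0.42],[[0,90,80],0.56],[[0,90,100],0.7]])

```text
t: 22.7
eef_pos: [659.7, -14.9, 267.8]
tcp_rot: [-3.141, -0.0, 2.216]
ft_force: [-0.1, -1.0, -0.7]
opening: 1.0
grip_force: 0.0
```

Emit:
jog_arm(motion=[[[0,0,0],0.14],[[0,0,0],0.28],[[0,0,0],0.42],[[0,0,0],0.56],[[0,0,0],0.7]])

```text
t: 23.2
eef_pos: [659.7, -16.1, 268.8]
tcp_rot: [3.141, -0.0, 1.514]
ft_force: [-0.5, 0.1, -0.1]
opening: 0.997
grip_force: 0.0
```

```bash
python3 - <<'E'
from h import *
s=state();e=s["eef_pos"];print(s["t"],e,s["tcp_rot"],s["joints"])
p=read_camera("top");pr(p);q=read_camera("side"); pr(q)
E
```

```text
23.2 [659.74216791 -16.08159694 268.84062293] [ 3.14142389e+00 -2.42113423e-05  1.51408285e+00] [-1.24408676e-01  5.17217939e-01  1.42965868e+00  3.82467914e-05
  1.19454930e+00 -6.77092508e-02]
[682.0, 128.0] [82.0, 26.0] -2.5 plate [ 95. 133.] 243
[666.0, -158.0] [31.0, 26.0] 0.3 plate [  93. -154.] 105
[682.0, 138.0] [96.0, 27.0] -5.5 plate [ 94. 143.] 203
[668.0, 7.0] [91.0, 26.0] -2.6 plate [87. 11.] 242
[668.0, -121.0] [93.0, 28.0] -4.5 plate [  93. -117.] 362
```

Emit:
jog_arm(motion=[[[11,6,40],0],[[11,6,80],0],[[11,6,115],0],[[11,6,130],0],[[11,6,130],0]], grip=0.42)

```text
t: 23.8
eef_pos: [665.7, -5.4, 137.1]
tcp_rot: [-3.138, -0.0, 1.522]
ft_force: [1.0, -0.4, 0.6]
opening: 0.636
grip_force: 0.0
```

Emit:
jog_arm(motion=[[[0,0,0],0],[[0,0,0],0],[[0,0,0],0]])

```text
t: 24.1
eef_pos: [666.9, -5.4, 140.4]
tcp_rot: [3.139, 0.0, 1.52]
ft_force: [-0.1, 0.4, -0.1]
opening: 0.58
grip_force: 0.0
```

```bash
python3 - <<'E'
from h import *
s=state();e=s["eef_pos"];print(s["t"],e,s["opening"])
p=read_camera("side");pr(p)
c=cv2.resize(p["img"][120:270,250:450],None,fx=4,fy=4,interpolation=cv2.INTER_CUBIC); cv2.imwrite("pics/g.png",c)
E
```

```text
24.1 [666.85870748  -5.4345597  140.42840525] 0.5801954483158366
[668.0, 5.0] [94.0, 27.0] -2.4 plate [87.  9.] 237
[668.0, -121.0] [92.0, 28.0] -4.8 plate [  93. -117.] 365
```

View pics/g.png

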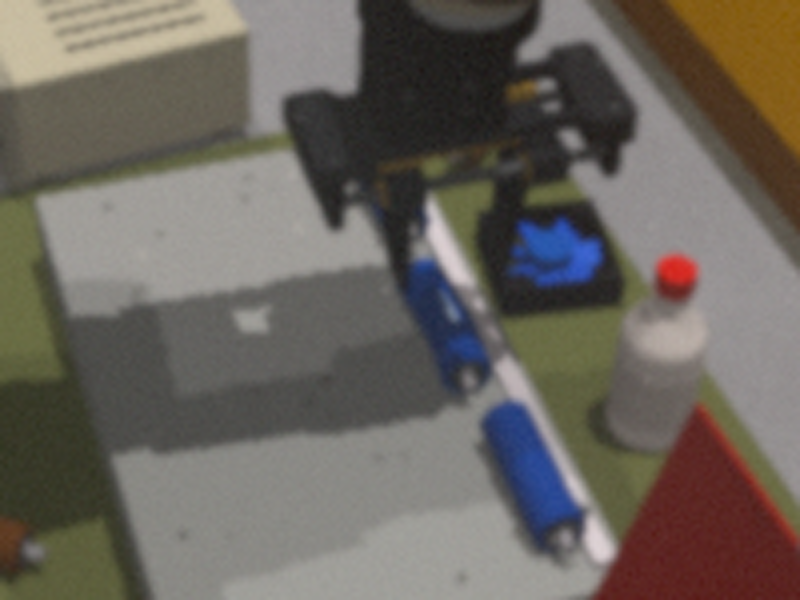

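The fingers straddle the bent roller (crop 450,330), and fan and bottle are clear. I'll descend and grip.

Emit:
jog_arm(motion=[[[0,0,25],0],[[0,0,43],0],[[0,0,51],0],[[0,0,51],0],[[0,0,51],0]])

```text
t: 24.65
eef_pos: [666.7, -5.4, 88.6]
tcp_rot: [3.14, -0.0, 1.52]
ft_force: [-1.4, -0.2, 0.6]
opening: 0.579
grip_force: 0.0
```

Emit:
jog_arm(motion=[[[0,0,0],0],[[0,0,0],0],[[0,0,0],0],[[0,0,0],0],[[0,0,0],0]], grip=1)

```text
t: 25.15
eef_pos: [666.7, -5.4, 88.3]
tcp_rot: [3.14, -0.0, 1.52]
ft_force: [1.5, -0.4, 3.8]
opening: 0.309
grip_force: 30.0
```

Emit:
jog_arm(motion=[[[0,0,0],0],[[0,0,0],0]])

```text
t: 25.35
eef_pos: [666.7, -5.4, 88.2]
tcp_rot: [3.14, -0.0, 1.52]
ft_force: [0.6, -0.4, 4.9]
opening: 0.308
grip_force: 30.0
```

Emit:
jog_arm(motion=[[[0,0,-15],0],[[0,0,-45],0],[[0,0,-85],0],[[0,0,-125],0],[[0,0,-125],0]])

```text
t: 25.85
eef_pos: [667.8, -5.4, 219.0]
tcp_rot: [3.133, 0.0, 1.52]
ft_force: [0.3, 0.0, -2.8]
opening: 0.31
grip_force: 30.0
```

Emit:
jog_arm(motion=[[[-2,-35,0],0],[[-4,-75,0],0],[[-6,-115,0],0],[[-8,-150,0],0],[[-8,-157,0],0]])

```text
t: 26.35
eef_pos: [505.4, -5.1, 212.7]
tcp_rot: [-3.139, -0.0, 1.52]
ft_force: [-0.3, 1.1, -2.5]
opening: 0.309
grip_force: 30.0
```

Emit:
jog_arm(motion=[[[-35,2,0],0],[[-75,4,0],0],[[-115,6,0],0],[[-155,8,0],0],[[-195,10,0],0]])

```text
t: 26.85
eef_pos: [509.3, -202.4, 212.6]
tcp_rot: [-3.141, -0.0, 1.52]
ft_force: [-0.2, -0.1, -2.1]
opening: 0.31
grip_force: 30.0
```

Emit:
jog_arm(motion=[[[-40,2,0],0],[[-80,4,0],0],[[-120,6,0],0],[[-155,8,0],0],[[-171,9,0],0]])

```text
t: 27.35
eef_pos: [509.3, -374.8, 212.0]
tcp_rot: [-3.141, -0.0, 1.518]
ft_force: [-0.5, 1.1, -2.5]
opening: 0.307
grip_force: 30.0
```

Emit:
jog_arm(motion=[[[0,0,0],0],[[0,0,0],0]])

```text
t: 27.55
eef_pos: [509.4, -371.1, 212.3]
tcp_rot: [-3.141, -0.001, 1.52]
ft_force: [0.0, -0.2, -1.6]
opening: 0.312
grip_force: 30.0
```

```bash
python3 - <<'E'
from h import *
s=state();print(s["t"],s["eef_pos"],s["opening"],s["ft_force"])
p=read_camera("side"); q=read_camera("top")
cv2.imwrite("pics/d.png",np.vstack([p["img"][130:400,200:],q["img"][100:300,200:]]))
E
```

```text
27.55 [ 509.37216018 -371.1229361   212.26837101] 0.31209338899209044 [ 0.02837196 -0.21724106 -1.63717981]
```

View pics/d.png

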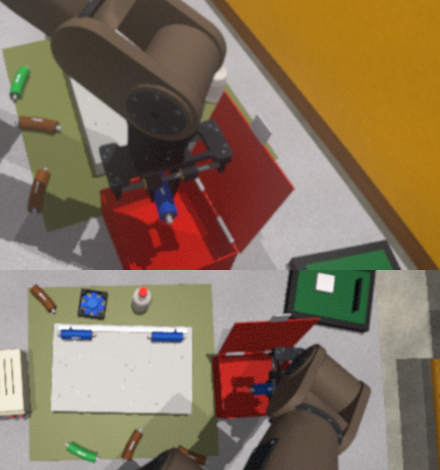

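The roller is held over the open bin, the lid leans back on its stops, and both good rollers lie at the strip. I'll lower and release.

Emit:
jog_arm(motion=[[[0,0,35],0],[[0,0,75],0],[[0,0,115],0],[[0,0,145],0],[[0,0,159],0]])

```text
t: 28.15
eef_pos: [509.0, -370.0, 51.4]
tcp_rot: [-3.139, -0.002, 1.521]
ft_force: [0.2, -0.2, -1.4]
opening: 0.306
grip_force: 30.0
```

Emit:
jog_arm(motion=[[[0,0,0],0],[[0,0,0],0]])

```text
t: 28.35
eef_pos: [510.1, -371.9, 55.0]
tcp_rot: [3.14, 0.001, 1.52]
ft_force: [0.5, -0.0, -1.3]
opening: 0.309
grip_force: 30.0
```

Emit:
jog_arm(motion=[[[0,0,0],0],[[0,0,0],0],[[0,0,0],0],[[0,0,0],0],[[0,0,0],0]], grip=0.4)

```text
t: 28.85
eef_pos: [509.4, -371.9, 54.0]
tcp_rot: [3.141, 0.0, 1.52]
ft_force: [-0.5, -0.3, -0.2]
opening: 0.594
grip_force: 0.0
```

Emit:
jog_arm(motion=[[[0,0,-15],0],[[0,0,-50],0],[[0,0,-90],0],[[0,0,-130],0],[[0,0,-170],0]])

```text
t: 29.35
eef_pos: [509.2, -371.7, 226.6]
tcp_rot: [3.141, 0.0, 1.52]
ft_force: [-0.8, -1.7, -0.6]
opening: 0.6
grip_force: 0.0
```

Emit:
jog_arm(motion=[[[45,0,0],0],[[90,0,0],0],[[135,0,0],0],[[180,0,0],0],[[220,0,0],0]])

```text
t: 29.85
eef_pos: [520.3, -150.2, 225.0]
tcp_rot: [3.141, 0.0, 1.52]
ft_force: [1.1, -0.1, -0.0]
opening: 0.599
grip_force: 0.0
```

Emit:
jog_arm(motion=[[[0,0,0],0],[[0,0,0],0],[[0,0,0],0]])

```text
t: 30.15
eef_pos: [520.8, -152.9, 224.3]
tcp_rot: [3.141, 0.0, 1.519]
ft_force: [0.6, -0.2, -0.5]
opening: 0.605
grip_force: 0.0
```

```bash
python3 - <<'E'
from h import *
s=state();print(s["t"],s["eef_pos"],s["ft_force"])
p=read_camera("side"); q=read_camera("top"); pr(p); pr(q)
cv2.imwrite("pics/f.png",np.vstack([p["img"][130:400,200:],q["img"][100:300,200:]]))
E
```

```text
30.15 [ 520.75568273 -152.94309779  224.28535159] [ 0.63529935 -0.19309806 -0.46255164]
[685.0, 166.0] [37.0, 24.0] -29.9 plate [ 96. 171.] 62
[668.0, -120.0] [90.0, 27.0] -4.4 plate [  93. -116.] 354
[682.0, 127.0] [85.0, 26.0] -3.1 plate [ 95. 132.] 250
[667.0, -131.0] [86.0, 26.0] -3.1 plate [  92. -127.] 264
```

View pics/f.png

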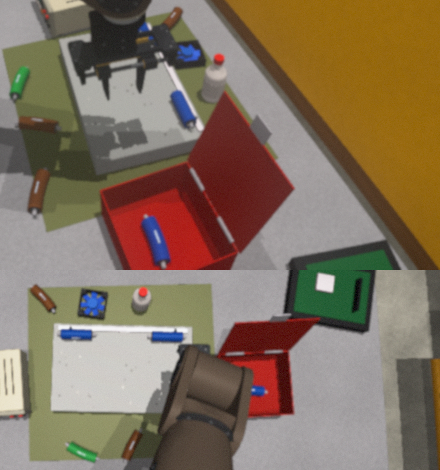

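The bent roller lies in the bin (155,240), the lid is open, both good rollers are at the strip, and the arm is clear.

```bash
python3 -c "from cell import job_done; print(job_done())"
```

```text
the job is handed in; nothing more can be done
None
```

The job is handed in: the bent roller, the middle one, is in the reject bin with the lid standing open, and the other two lie by the stop strip; the camera showed the bent one going only to about 7 mm short of the strip, and `job_done()` returned no verdict.

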